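# Hold the amber reference cell in the photometer's beam

## Robot

A 6-joint arm with a two-finger parallel gripper is mounted at the origin on a cart in front of the work surface, level with it; the furniture and walls round the work are solid. World frame = base frame: x ahead of the robot, y to its left, z up, the work surface at z = 0. Lengths are in m, angles in degrees, forces in N, time in s.
With the tool pointing down it reaches from about 0.325 to 0.85 m from the base axis. Payload 4.4 kg.
Tool frame: the origin (TCP) lies on the centre line of the jaws, within the pads' length; the fingertips stand 14 mm ahead of it and the grasp point (between the pads) lies 5 mm behind it; z points along the fingers, y is the line along which they close (so a half turn about z gives the same grasp; the last joint's range is limited). The gripper opens to 94 mm and grips with 3 to 60 N. Pads are 16 mm wide; open, the fingers measure 119 mm over their backs; the gripper's body (75 mm by 177 mm) begins 78 mm behind the grasp point.
Start: joints at [-75.774, 11.837, 88.321, -0, 79.842, -8.623], TCP at [0.223, -0.53, 0.219] pointing down, gripper open.
Joint ranges: [-156.59, 156.59], [-49.26, 127.26], [12.9, 141.05], [-63.56, 243.56], [4.71, 150.69], [-161.64, 161.64]. Speed limits (degrees/s): [159.86, 159.86, 180, 180, 180, 180].

## Interface

Orientations are given as [roll, pitch, yaw] about the fixed x, y, z axes, in that order (R = Rz(yaw) Ry(pitch) Rx(roll)).
In Python, from rig import bot gives the robot as it stands.
- The arm moves only by the tool send_rows, never from a script. Its argument "motion" is text: rows parted by semicolons, each of 4 numbers parted by spaces: the shift along the tool's x, y, z in m, then the turn about the tool's z in rad. In form: tx ty tz roll; .... A call has 1 to 12 rows; each row is the pose to reach, as a shift and turn from the pose commanded when the call began, along the tool's axes at that moment; what a row does not reach only later rows make up. A row lasts 1/8 s, in which the tool goes at most 62.5 mm and 10.7 degrees, less where a joint would pass 70% of its speed; a pose out of reach is approached as far as the arm can. A call with a gripper value outside its range is refused whole. "fingers" is the opening, from 0 (shut) to 1 (fully open), set as the call begins (left out, the last holds). The fingers move at their own pace and stop on an object; "newtons" is the grip in N (left out, the last holds). Time passes only in rows, so rows that repeat a pose let the fingers close. It gives the time, the measured TCP pose, the force, the opening and the grip force at its end, in the units of the state.
- bot.get_state(): the state, without advancing time (a new reading comes with each control period).
- bot.capture(name): name is "side" or "top" or "wrist"; returns a dict with "pixels" (420x560x3 uint8, red, green, blue), "range_z" (420x560 float32, m along the optical axis (not along the pixel's ray), 0 where there is no reading), "fov_y" (degrees; the focal length in pixels is half the picture's height over the tangent of half this angle, whatever the lens; pixels are square), "cx", "cy" (the principal point, pixels), "R" (3x3) and "t" (3): a world point X has camera coordinates R X + t. Camera axes: x right, y down, z forward; pixel columns grow to the right and rows downward; lengths in m; the calibration is good to about 2 mm. A picture is of the moment at which its call begins.
- bot.sign_off(): hands the job in; it is judged then, once.
Trained networks look in the newest picture that a camera, given by its name, has taken for a name from the list of things; names that differ only in an ending like _2 or _b are one class to them, and where a whole thing is asked for, a point or a joint stands for the part that bears it (a point fixed in the world has none). Each returns a list of dicts, best first, with "confidence" (0 to 1); they miss things now and then, are a little off and sometimes report something else, mostly with a low value. They report only what shows in the picture. A call takes as long as a camera call. They do not tell look-alikes from the thing itself.
- bot.look_for(camera, target): "point" ([column, row] in pixels, amid what is visible of it).
- bot.regions_of(camera, target): "mask" (420x560 bool, what is visible of it) and "point" ([column, row] in pixels, amid what is visible of it).
- bot.landmark_of(camera, target): "point" ([column, row] in pixels: a listed point, or the origin of a listed thing).
The state is a dict: "clock": time; "joint_positions": joint angles; "joint_velocities": joint speeds; "joint_efforts": joint torques, N m; "position": TCP position; "orientation": TCP orientation; "wrist_force": force on the tool from outside, world axes, zero at the start; "torque": the same for the moment, N m; "opening": finger opening in m; "finger_force": force on a finger pad.
Only numpy, scipy, OpenCV 4.12 (cv2) and the standard library are available. Lean on these libraries where they do the work, as an engineer would, in place of code of your own. Each camera call takes 0.05 s, during which the arm holds its last target. There are 200 camera calls.

## Task

Slide the red knob on the photometer's lamp all the way away from the front of the instrument to open its shutter. Then lift the amber glass cell out of the grey rack, gripping it by its frosted faces only and never touching its see-through windows with the fingers, and hold it upright in the light path, midway between lamp and detector, with its windows facing lamp and detector so that the light goes through the middle of them. Finish still holding it there in the gripper, touching neither lamp, detector nor base, and leave the clear cell, the timer and the forceps alone.

Things in the scene. Friction and masses are not known exactly. Their poses are not given: they have to be found in the camera images.
- light_path (a point): Centre of the photometer's light path, midway between lamp aperture and detector window, 55 mm above the bench. Its y axis runs along the beam from lamp to detector, z up, x from the instrument's front (robot's side) to its back. The free gap reaches from 58 mm on the lamp's side to 54 mm on the detector's side.
- photometer: Photometer fixed to the bench; origin under the middle of its black base plate (90 x 270 x 12 mm), straight below the light path; same axes. White lamp housing 70 x 70 mm, top 80 mm above the bench, centred 98 mm along -y; white detector housing 62 x 55 mm, top 74 mm, centred 90 mm along +y.
- shutter_knob (a point): Middle of the upright red knob on top of the lamp housing: a round post 12 mm in diameter, 26 mm high, with a 14 mm head, its foot 84 mm and its top 110 mm above the bench; this point is 97 mm above the bench. It moves with the shutter.
- shutter (a joint): Travel of the lamp's shutter in m: 0 is shut, 0.024 is fully open. It slides along +x of the photometer (front to back), against about 1.5 N of friction, and stays where it is left. It starts shut or nearly so.
- amber_cell_center (a point): Centre (half-way up) of the amber glass cell: square cuvette 20 x 20 mm, 55 mm high, about 32 g, upright in a pocket of the rack. Its two opaque white frosted faces (20 mm apart, 17 mm wide, full height, 2 mm proud of the windows' edges) lie across its x axis; its two amber see-through windows across its y axis. z up.
- amber_cell: The amber cell itself; origin at the centre of its underside, axes as at its centre.
- amber_cell_frosted: The two frosted white walls of the amber cell (part of the cell; origin and axes as the cell's).
- amber_cell_windows: The two amber windows of the cell (part of the cell; origin and axes as the cell's); not to be touched by the fingers.
- clear_cell_center (a point): Centre of the clear cell, of the same shape and size with colourless windows, standing in the other pocket of the rack, 64 mm from the amber cell; to be left alone. The two cells may stand either way.
- cell_rack: Grey rack block fixed to the bench, 56 x 124 x 20 mm, origin under its centre. Two square pockets, 22 mm wide, 12 mm deep (floor 8 mm above the bench), 32 mm either side of the middle along its y. The cells stand in them with 1 mm of play and axes along the rack's, so the frosted faces look along the rack's x.
- timer: White digital timer lying on the bench, 62 x 62 x 14 mm, origin under its centre; to be left alone.
- forceps: Steel forceps lying on the bench, 15 x 128 x 8 mm, long along y, origin under the centre; to be left alone.
There are look-alikes about, which are no part of the job. What is shaped like the amber_cell but purple is not meant. Of the things that look like the cell_rack, the larger one is meant.

How it is judged:
By the outcome, as a careful person would: the job done as asked, in the order asked, and still so for the second after the job is handed in, while the arm keeps its last pose, push and grip.
It also fails if it takes over 45 s, if anything falls off the work surface, if the arm or the gripper's body presses on something with over 40 N, if the wrist force passes 120 N, or if a joint passes its speed limit or range.

## Working session

There is one attempt and no reset: what is moved stays moved. The work goes in short steps, Python scripts to look and compute and a tool call to move; the robot and the scene stay as the last step left them, time stands still between calls to the robot, and variables do not carry over. Pictures are saved under pics/ and viewed, at most 10 in all, crops included, and the job is handed in when it is done.

Besides the shell and the picture viewer there is one more tool, called after "Request:" by a JSON object that holds its "api" and its "payload". send_rows: Moves the arm, as the interface text tells. Its arguments: {"type":"object","properties":{"motion":{"type":"string"},"fingers":{"type":"number"},"newtons":{"type":"number"}},"required":["motion"]}

```bash
mkdir -p pics; cat > h.py <<'E'
import numpy as np, cv2
from rig import bot
def cam(n):
    c=bot.capture(n); c['f']=210/np.tan(np.radians(c['fov_y'])/2); c['R']=np.array(c['R']); c['t']=np.array(c['t']); return c
def cloud(c):
    v,u=np.mgrid[:420,:560]; z=c['range_z']
    P=np.stack([(u-c['cx'])/c['f']*z,(v-c['cy'])/c['f']*z,z],-1)
    return (P-c['t'])@c['R']
def onplane(c,p,h):
    d=np.array([(p[0]-c['cx'])/c['f'],(p[1]-c['cy'])/c['f'],1])@c['R']; o=-c['t']@c['R']
    return o+d*(h-o[2])/d[2]
def proj(c,X):
    q=c['R']@np.array(X)+c['t']; return [c['cx']+c['f']*q[0]/q[2],c['cy']+c['f']*q[1]/q[2]]
def save(c,n,box=None,s=1):
    im=c['pixels'][:,:,::-1]
    if box: im=im[box[1]:box[3],box[0]:box[2]]
    cv2.imwrite('pics/'+n,cv2.resize(im,None,fx=s,fy=s,interpolation=cv2.INTER_CUBIC))
E
python3 - <<'E'
from h import *
np.set_printoptions(precision=4,suppress=True)
H=dict(light_path=.055,photometer=0,shutter_knob=.097,amber_cell_center=.0355,clear_cell_center=.0355,cell_rack=0,timer=0,forceps=0)
for n in ['top','side']:
    c=cam(n); save(c,n+'.png')
    for k,h in H.items():
        for r in bot.landmark_of(n,k): print(n,k,round(r['confidence'],2),np.round(r['point']),onplane(c,r['point'],h)[:2])
print(bot.get_state()['orientation'])
E
```

```text
top light_path 0.89 [203. 222.] [0.5394 0.2434]
top light_path 0.75 [245. 213.] [0.5608 0.153 ]
top light_path 0.25 [300. 152.] [0.7036 0.0358]
top photometer 0.69 [204. 230.] [0.5246 0.2484]
top photometer 0.68 [320. 226.] [ 0.5436 -0.0191]
top shutter_knob 0.67 [244. 207.] [0.5684 0.1546]
top amber_cell_center 0.69 [301. 274.] [0.431  0.0257]
top amber_cell_center 0.46 [322. 226.] [ 0.5396 -0.0192]
top amber_cell_center 0.45 [323. 190.] [ 0.6217 -0.0206]
top clear_cell_center 0.42 [350. 236.] [ 0.5201 -0.0844]
top cell_rack 0.82 [336. 232.] [ 0.5306 -0.0575]
top cell_rack 0.68 [357. 166.] [ 0.6894 -0.1066]
top cell_rack 0.53 [204. 231.] [0.5225 0.2483]
top timer 0.6 [295. 148.] [0.7295 0.0417]
top forceps 0.67 [189. 152.] [0.7101 0.2938]
side light_path 0.9 [254. 189.] [0.5406 0.2344]
side light_path 0.17 [246. 295.] [ 0.5418 -0.1122]
side photometer 0.83 [252. 204.] [0.5329 0.2485]
side photometer 0.43 [251. 278.] [ 0.545  -0.0113]
side shutter_knob 0.52 [266. 192.] [0.5708 0.1576]
side amber_cell_center 0.91 [292. 273.] [ 0.6252 -0.0341]
side amber_cell_center 0.68 [201. 252.] [0.4419 0.0267]
side amber_cell_center 0.51 [249. 274.] [ 0.5431 -0.0364]
side clear_cell_center 0.58 [236. 291.] [ 0.5214 -0.0825]
side cell_rack 0.73 [327. 314.] [ 0.688  -0.1039]
side timer 0.71 [340. 262.] [0.7278 0.0372]
side forceps 0.56 [321. 192.] [0.7099 0.3067]
side forceps 0.33 [255. 207.] [0.5415 0.2382]
[179.9971   0.0012  22.8493]
```

View pics/top.png

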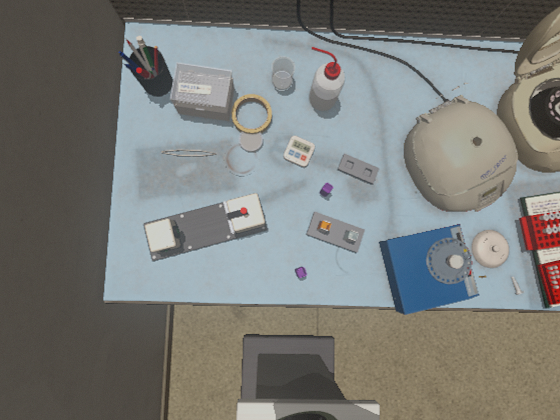

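View pics/side.png

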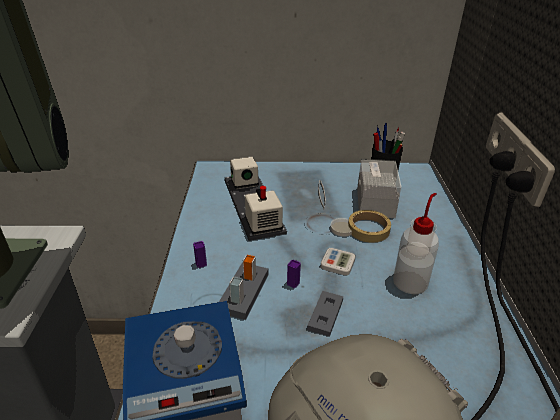

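The top picture shows three cell-shaped things: amber at (325,226) in the larger rack (336,232), and purple ones at (301,272) and (327,189), standing free. The empty rack at (357,168) is the smaller one. The amber cell in the larger, occupied rack is the one meant. The photometer has its lamp at (246,213), its detector at (161,237) and its knob at (243,210). I'll confirm with a crop and fit the geometry from depth.

```bash
cat > m.py <<'E'
from h import *
np.set_printoptions(precision=4,suppress=True)
def rect(P,m,zlo,zhi,box):
    x0,x1,y0,y1=box
    k=(P[...,2]>zlo)&(P[...,2]<zhi)&(P[...,0]>x0)&(P[...,0]<x1)&(P[...,1]>y0)&(P[...,1]<y1)
    k=cv2.morphologyEx(k.astype(np.uint8),cv2.MORPH_OPEN,np.ones((2,2)))>0
    Q=P[k]; r=cv2.minAreaRect(Q[:,:2].astype(np.float32)*1000); print(m,len(Q),np.array(r[0])/1000,np.array(r[1]),round(r[2],1),'z',np.median(Q[:,2]))
    return Q
for n in ['top','side']:
    c=cam(n); P=cloud(c); print(n)
    rect(P,'lamp',.074,.086,(.45,.68,.09,.24))
    rect(P,'det',.068,.080,(.42,.62,.27,.42))
    rect(P,'base',.008,.016,(.42,.68,.08,.42))
    rect(P,'knob',.095,.116,(.45,.68,.09,.24))
    rect(P,'rack',.014,.026,(.46,.61,-.14,.02))
    rect(P,'cells',.045,.07,(.46,.61,-.14,.02))
    if n=='top': save(c,'crop.png',(290,180,380,260),7)
E
python3 m.py
```

```text
top
lamp 1001 [0.5279 0.1404] [145.2684  76.8414] 17.0 z 0.0796236571267453
det 753 [0.5012 0.2361] [250.2656  70.4772] 87.5 z 0.07368908871784739
base 2378 [0.5214 0.2422] [131.3953 277.4369] 2.1 z 0.011828735543502361
knob 35 [0.5612 0.1529] [12.328   9.5843] 3.6 z 0.1093770984499668
rack 1066 [ 0.5218 -0.0045] [ 96.8864 246.0291] 6.1 z 0.01935841890149262
cells 189 [0.5125 0.007 ] [ 55.0657 228.9937] 12.7 z 0.05931270714138835
side
lamp 570 [0.5686 0.2072] [197.646   81.4074] 87.6 z 0.0789836386561881
det 273 [ 0.5318 -0.0971] [  68.2466 1153.3621] 2.6 z 0.07257580898330723
base 737 [ 0.5903 -0.1496] [ 130.2361 1036.0428] 7.3 z 0.011122849817265095
knob 44 [0.568  0.2338] [173.759    8.9237] 87.8 z 0.10142231003288184
rack 971 [ 0.5418 -0.3303] [ 86.1224 684.77  ] 1.2 z 0.019348493591486774
cells 331 [ 0.5413 -0.026 ] [144.2318  21.032 ] 73.3 z 0.057087165366433205
```

View pics/crop.png

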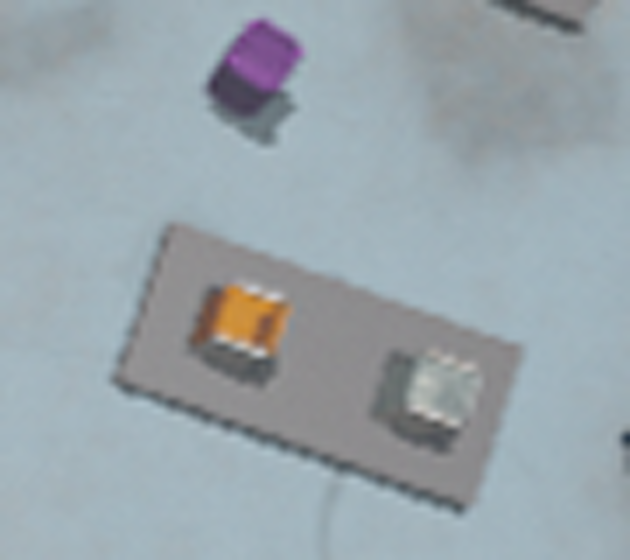

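The crop confirms the amber cell at (325,226). Its frosted white edges face the rack's front and back. The fits were spoiled by stray pixels, so I'll clean the masks.

```bash
python3 - <<'E'
s=open('m.py').read()
a=s.index("    k=cv2"); b=s.index("    Q=P[k]")
s=s[:a]+"    n,l,st,_=cv2.connectedComponentsWithStats(k.astype(np.uint8),connectivity=4)\n    k=l==1+np.argmax(st[1:,4])\n"+s[b:]
s=s.replace("save(c,'crop","0 and save(c,'crop").replace("    rect(P,'cells',.045,.07,(.46,.61,-.14,.02))","    rect(P,'amber',.045,.07,(.46,.61,-.06,.02)); rect(P,'clear',.045,.07,(.46,.61,-.14,-.06))")
open('m.py','w').write(s)
E
python3 m.py
```

```text
top
lamp 1019 [0.5613 0.1534] [70.096  74.1538] 16.8 z 0.07970267999992858
det 760 [0.5076 0.3278] [61.8139 60.7859] 18.3 z 0.07359400145726466
base 2409 [0.5331 0.2452] [ 90.1458 269.5764] 16.9 z 0.011841994945132302
knob 35 [0.5612 0.1545] [12.6307 10.415 ] 3.1 z 0.11009467824098373
rack 1083 [ 0.5294 -0.0549] [124.8092  56.6024] 71.7 z 0.019539971270648177
amber 96 [ 0.5393 -0.024 ] [19.9779 20.3035] 71.9 z 0.059501076192771764
clear 97 [ 0.5194 -0.0848] [20.7591 20.2421] 73.7 z 0.05904544044958569
side
lamp 574 [0.5637 0.1526] [69.5196 76.7338] 17.7 z 0.07897914650934312
det 280 [0.5098 0.3293] [60.7146 56.1057] 17.3 z 0.0726820480980665
base 754 [0.5357 0.2456] [ 90.2888 273.7228] 16.9 z 0.011164939186893255
knob 46 [0.5635 0.1547] [10.9006 14.0503] 1.5 z 0.10646340841732393
rack 977 [ 0.5322 -0.0534] [127.2212  57.8437] 71.6 z 0.01947385464485594
amber 157 [ 0.543 -0.023] [23.9618 20.5512] 73.8 z 0.058390705866994935
clear 176 [ 0.5223 -0.0843] [23.1985 21.3214] 72.0 z 0.058533712719686624
```

```bash
cat > go.py <<'E'
import sys
from h import *
from scipy.spatial.transform import Rotation as Ro
def go(p,yaw):
    s=bot.get_state(); R=Ro.from_euler('xyz',s['orientation'],degrees=True)
    d=R.inv().apply(np.array(p)-s['position']); dy=(yaw-s['orientation'][2]+180)%360-180
    print('shift',np.round(d,4),'turn',round(-np.radians(dy),4),'t',s['clock'],'pos',np.round(s['position'],4),'ori',np.round(s['orientation'],2),'F',np.round(s['wrist_force'],1),'open',round(s['opening'],4))
if __name__=='__main__':
    a=[float(v) for v in sys.argv[1:]]; go(a[:3],a[3])
E
python3 - <<'E'
from h import *; from go import go
P=cloud(cam('top'))
a=np.array([.223,-.53]);b=np.array([.5285,.1444]);u=(b-a)/np.linalg.norm(b-a)
q=P[...,:2]-a; s=q@u; e=abs(q@np.array([-u[1],u[0]]))
k=(s>.1)&(s<.8)&(e<.12)
for lo in np.arange(.1,.8,.1): print(round(lo,1), P[k&(s>=lo)&(s<lo+.1)][:,2].max().round(3))
go([.5285,.1444,.18],16.9)
E
```

```text
0.1 0.006
0.2 0.121
0.3 0.15
0.4 0.089
0.5 0.065
0.6 0.92
0.7 0.112
shift [ 0.5431 -0.5028  0.0394] turn 0.1039 t 1.15 pos [ 0.2233 -0.5299  0.2194] ori [-180.      0.     22.85] F [-0.1 -0.1  0.9] open 0.0938
```

Request:
{"api": "send_rows", "payload": {"motion": "0.543 -0.503 0 0.104; 0.543 -0.503 0 0.104; 0.543 -0.503 0 0.104; 0.543 -0.503 0 0.104; 0.543 -0.503 0 0.104; 0.543 -0.503 0 0.104; 0.543 -0.503 0 0.104; 0.543 -0.503 0 0.104; 0.543 -0.503 0 0.104; 0.543 -0.503 0 0.104; 0.543 -0.503 0 0.104; 0.543 -0.503 0 0.104", "fingers": 0, "newtons": 10}}

```text
clock: 2.65
position: [0.529, 0.1469, 0.2196]
orientation: [180.0, -0.0, 17.0]
wrist_force: [0.7, -0.7, 0.3]
opening: 0.0005
finger_force: 0.0
```

```bash
python3 - <<'E'
from m import *
from go import go
go([.5285,.1444,.104],16.9)
c=cam('wrist'); save(c,'w1.png'); P=cloud(c)
for k,h in dict(shutter_knob=.097,light_path=.055,photometer=0).items():
    for r in bot.landmark_of('wrist',k): print(k,r['confidence'],r['point'],onplane(c,r['point'],h))
for a in [('lamp',.074,.086,(.45,.68,.09,.24)),('base',.008,.016,(.42,.68,.08,.42)),('knob',.100,.116,(.53,.61,.13,.19))]:
    try: rect(P,*a)
    except Exception as e: print(a[0],e)
E
```

```text
topTraceback (most recent call last):
  File "<stdin>", line 1, in <module>
  File "m.py", line 12, in <module>
    rect(P,'lamp',.074,.086,(.45,.68,.09,.24))
    ~~~~^^^^^^^^^^^^^^^^^^^^^^^^^^^^^^^^^^^^^^
  File "m.py", line 7, in rect
    k=l==1+np.argmax(st[1:,4])
           ~~~~~~~~~^^^^^^^^^^
    return _wrapfunc(a, 'argmax', axis=axis, out=out, **kwds)
    return bound(*args, **kwds)
ValueError: attempt to get argmax of an empty sequence
```

```bash
sed -i 's/^for n in \[.top.*/if __name__=="__main__":\n  for n in ["top","side"]:/' m.py; cat > w.py <<'E'
import sys
from m import *
def look(name,lm,rects):
    c=cam('wrist'); save(c,name); P=cloud(c)
    for k,h in lm.items():
        for r in bot.landmark_of('wrist',k): print(k,round(r['confidence'],2),np.round(r['point']),onplane(c,r['point'],h))
    for a in rects:
        try: rect(P,*a)
        except ValueError as e: print(a[0],e)
E
python3 - <<'E'
from w import *; from go import go
go([.5285,.1444,.104],16.9)
look('w1.png',dict(shutter_knob=.097,light_path=.055,photometer=0),[('lamp',.074,.086,(.45,.68,.09,.24)),('base',.008,.016,(.42,.68,.08,.42)),('knob',.100,.116,(.53,.61,.13,.19))])
E
```

```text
shift [-0.0049  0.0071  0.1155] turn 0.0045 t 2.7 pos [0.5308 0.1521 0.2195] ori [-179.76   -0.25   17.16] F [ 1.9  2.7 -0. ] open 0.0004
shutter_knob 0.58 [283. 167.] [0.5627 0.1565 0.097 ]
light_path 0.97 [184. 160.] [0.5358 0.2455 0.055 ]
lamp 6037 [0.5631 0.1543] [68.7302 75.7589] 17.0 z 0.0804118320955544
base 11113 [0.535  0.2449] [ 89.0709 269.7335] 17.2 z 0.012508197420838883
knob 243 [0.5631 0.1546] [13.3021 12.7174] 18.7 z 0.11093648825885502
```

View pics/w1.png

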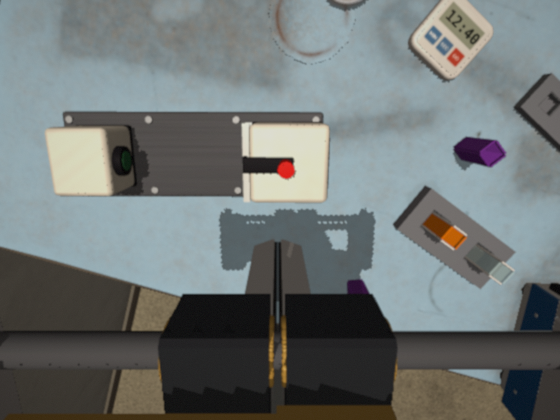

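The wrist view shows the red knob at (286,170) on the lamp, 36 mm straight ahead of the closed fingers along tool x. Next I descend.

Request:
{"api": "send_rows", "payload": {"motion": "0 0 0.05 0; 0 0 0.1 0; 0 0 0.115 0; 0 0 0.115 0; 0.01 0 0.115 0; 0.01 0 0.115 0"}}

```text
clock: 3.65
position: [0.5408, 0.1477, 0.107]
orientation: [179.9, -0.3, 16.9]
wrist_force: [0.2, -0.6, 0.5]
opening: 0.0007
finger_force: 0.0
```

Request:
{"api": "send_rows", "payload": {"motion": "0.008 0 0 0; 0.014 0 0 0; 0.02 0 0 0; 0.025 0 0 0; 0.028 0 0 0; 0.03 0 0 0; 0.03 0 0 0"}}

```text
clock: 4.53
position: [0.5667, 0.1563, 0.1044]
orientation: [-180.0, -0.0, 16.9]
wrist_force: [-1.0, -0.4, 0.8]
opening: 0.0002
finger_force: 0.4
```

Request:
{"api": "send_rows", "payload": {"motion": "0.002 0 0 0; 0.004 0 0 0; 0.006 0 0 0; 0.007 0 0 0; 0.007 0 0 0"}}

```text
clock: 5.15
position: [0.572, 0.1579, 0.1042]
orientation: [-180.0, 0.2, 16.9]
wrist_force: [-5.5, -1.6, 3.3]
opening: 0.0005
finger_force: 2.7
```

Request:
{"api": "send_rows", "payload": {"motion": "0.002 0 0 0; 0.003 0 0 0; 0.003 0 0 0; 0.003 0 0 0"}}

```text
clock: 5.65
position: [0.5724, 0.158, 0.1041]
orientation: [-180.0, 0.5, 16.9]
wrist_force: [-11.2, -3.5, 8.5]
opening: 0.0004
finger_force: 5.7
```

Request:
{"api": "send_rows", "payload": {"motion": "-0.025 0 0 0; -0.04 0 0 0; -0.04 0 -0.06 0; -0.04 0 -0.1 0;-0.04 0 -0.1 0;-0.04 0 -0.1 0"}}

```text
clock: 6.4
position: [0.5379, 0.1473, 0.2038]
orientation: [180.0, 0.0, 16.9]
wrist_force: [-0.1, 0.4, -0.7]
opening: 0.0005
finger_force: 0.0
```

```bash
python3 - <<'E'
from w import *; from go import go
go([.541,-.0235,.204],71.7)
look('w2.png',dict(shutter_knob=.097,light_path=.055,photometer=0,amber_cell_center=.0355),[('lamp',.074,.086,(.45,.68,.09,.24)),('base',.008,.016,(.42,.68,.08,.42)),('knob',.100,.116,(.53,.63,.13,.19)),('rack',.014,.026,(.46,.61,-.14,.02)),('amber',.045,.07,(.46,.61,-.06,.02))])
E
```

```text
shift [-0.0466  0.1643 -0.0002] turn -0.9568 t 6.4 pos [0.5379 0.1473 0.2038] ori [179.99   0.    16.88] F [-0.1  0.4 -0.7] open 0.0005
shutter_knob 0.69 [278. 145.] [0.5867 0.161  0.097 ]
light_path 0.68 [173. 167.] [0.5368 0.2443 0.055 ]
photometer 0.67 [187. 160.] [0.536  0.2451 0.    ]
photometer 0.23 [276. 144.] [0.5793 0.1605 0.    ]
amber_cell_center 0.92 [478. 155.] [ 0.6276 -0.0244  0.0355]
amber_cell_center 0.57 [438. 235.] [ 0.5426 -0.0204  0.0355]
lamp 6641 [0.5631 0.154 ] [69.682  75.0052] 17.0 z 0.08040107691119108
base 11879 [0.535  0.2452] [ 89.0941 269.8515] 16.9 z 0.012521390370100343
knob 287 [0.5858 0.1615] [13.4551 13.2531] 31.4 z 0.11078095317166334
rack 4431 [ 0.5313 -0.0542] [126.0544  56.1363] 71.8 z 0.020401466633883654
amber 638 [ 0.5412 -0.0237] [21.6994 20.0475] 71.7 z 0.059955316502636705
```

The knob moved 23.7 mm and hit its stop with 12 N, so the shutter is open. Now I go above the amber cell.

Request:
{"api": "send_rows", "payload": {"motion": "-0.047 0.164 0 -0.957; -0.047 0.164 0 -0.957; -0.047 0.164 0 -0.957; -0.047 0.164 0 -0.957; -0.047 0.164 0 -0.957; -0.047 0.164 0 -0.957; -0.047 0.164 0 -0.957; -0.047 0.164 0 -0.957; -0.047 0.164 0 -0.957", "fingers": 0.53}}

```text
clock: 7.78
position: [0.5405, -0.0231, 0.2043]
orientation: [-180.0, 0.0, 71.7]
wrist_force: [1.0, 0.3, -0.2]
opening: 0.0498
finger_force: 0.0
```

```bash
python3 - <<'E'
from w import *; from go import go
go([.5412,-.0237,.041],71.7)
look('w3.png',dict(amber_cell_center=.0355),[('rack',.014,.026,(.46,.61,-.14,.02)),('amber',.045,.07,(.46,.61,-.06,.02))])
E
```

```text
shift [-0.0004  0.0009  0.1633] turn 0.0001 t 7.775 pos [ 0.5405 -0.0231  0.2043] ori [-179.98    0.     71.7 ] F [ 1.   0.3 -0.2] open 0.0498
amber_cell_center 0.95 [279. 189.] [ 0.5427 -0.0209  0.0355]
amber_cell_center 0.94 [160. 176.] [0.4381 0.0269 0.0355]
amber_cell_center 0.56 [365. 168.] [ 0.627  -0.0273  0.0355]
rack 4886 [ 0.5316 -0.0542] [123.9263  56.076 ] 71.9 z 0.020417988949907675
amber 549 [ 0.5416 -0.0238] [20.0419 20.0319] 71.6 z 0.06031993914021253
```

View pics/w3.png

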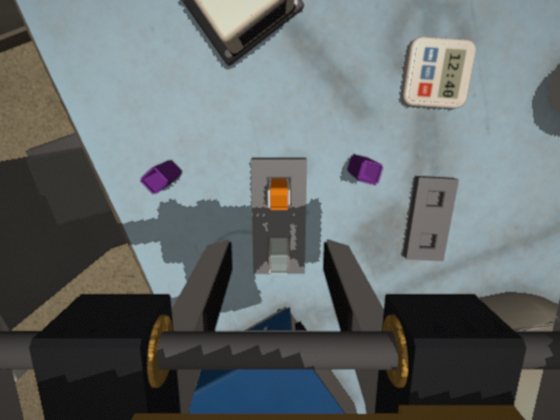

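The view shows the amber cell at (279,190) centred between the jaws, with its frosted sides facing left and right towards the fingers. I'll descend and grip.

Request:
{"api": "send_rows", "payload": {"motion": "-0.0005 0.001 0.05 0; -0.0005 0.001 0.1 0; -0.0005 0.001 0.13 0; -0.0005 0.001 0.15 0; -0.0005 0.001 0.163 0; -0.0005 0.001 0.163 0; -0.0005 0.001 0.163 0; -0.0005 0.001 0.163 0"}}

```text
clock: 8.88
position: [0.5424, -0.0242, 0.0426]
orientation: [179.9, -0.0, 71.7]
wrist_force: [-0.0, -0.4, 0.7]
opening: 0.0499
finger_force: 0.0
```

Request:
{"api": "send_rows", "payload": {"motion": "0 0 0 0; 0 0 0 0; 0 0 0 0; 0 0 0 0; 0 0 0 0; 0 0 0 0", "fingers": 0, "newtons": 10}}

```text
clock: 9.62
position: [0.5414, -0.024, 0.0415]
orientation: [-180.0, -0.0, 71.7]
wrist_force: [-1.1, -0.7, 0.4]
opening: 0.0197
finger_force: 10.0
```

Request:
{"api": "send_rows", "payload": {"motion": "0 0 -0.01 0; 0 0 -0.025 0; 0 0 -0.05 0; 0 0 -0.09 0; 0 0 -0.13 0; 0 0 -0.15 0; 0 0 -0.15 0"}}

```text
clock: 10.5
position: [0.5431, -0.0243, 0.1947]
orientation: [179.7, -0.0, 71.7]
wrist_force: [0.2, -0.6, -0.9]
opening: 0.02
finger_force: 10.0
```

```bash
python3 go.py .535 .2451 .191 106.9
```

```text
shift [ 0.2533 -0.0922  0.0033] turn -0.6139 t 10.5 pos [ 0.5431 -0.0243  0.1947] ori [ 1.7965e+02 -4.0000e-02  7.1730e+01] F [ 0.2 -0.6 -0.9] open 0.02
```

Request:
{"api": "send_rows", "payload": {"motion": "0.05 -0.018 0 -0.12; 0.1 -0.036 0 -0.25; 0.15 -0.054 0 -0.37; 0.2 -0.072 0 -0.49; 0.235 -0.084 0 -0.57; 0.253 -0.09 0 -0.614; 0.253 -0.09 0 -0.614; 0.253 -0.09 0 -0.614"}}

```text
clock: 11.5
position: [0.5352, 0.2431, 0.191]
orientation: [-179.9, 0.0, 106.8]
wrist_force: [0.3, -0.7, 0.1]
opening: 0.0202
finger_force: 10.0
```

Request:
{"api": "send_rows", "payload": {"motion": "0 0 0.02 0; 0 0 0.05 0; 0 0 0.08 0; 0 0 0.105 0; 0 0 0.122 0; 0 0 0.13 0; 0 0 0.13 0; 0 0 0.13 0"}}

```text
clock: 12.5
position: [0.5363, 0.2447, 0.0626]
orientation: [179.9, 0.0, 106.9]
wrist_force: [-0.1, 0.3, -0.5]
opening: 0.0201
finger_force: 10.0
```

```bash
python3 - <<'E'
from w import *; from go import go
go([.535,.2451,.0608],106.9)
for n in ['wrist','side','top']:
    c=cam(n); P=cloud(c); save(c,'p_'+n+'.png'); print(n)
    for k in ['amber_cell_center','light_path']:
        for r in bot.landmark_of(n,k): print(k,round(r['confidence'],2),np.round(r['point']),onplane(c,r['point'],.055))
    m=[r for r in bot.regions_of(n,'amber_cell')]
    for r in m[:2]:
        q=P[r['mask']]; print('amber',round(r['confidence'],2),len(q),r['point'],np.percentile(q,[2,50,98],axis=0))
    for a in [('lamp',.074,.086,(.45,.68,.09,.2)),('det',.068,.080,(.42,.62,.29,.42))]:
        try: rect(P,*a)
        except ValueError: print(a[0],'none')
E
```

```text
shift [ 0.0007 -0.0011  0.0018] turn -0.0001 t 12.5 pos [0.5363 0.2447 0.0626] ori [179.87   0.   106.9 ] F [-0.1  0.3 -0.5] open 0.0201
wrist
amber_cell_center 0.89 [277. 259.] [0.5357 0.2442 0.055 ]
amber 0.74 3140 [278.3, 266.8] [[0.5242 0.2354 0.0342]
 [0.5344 0.2507 0.0806]
 [0.5448 0.2566 0.085 ]]
lamp 2281 [0.5545 0.1794] [39.4496 19.0885] 23.7 z 0.07985600057767492
det 20322 [0.5103 0.3275] [62.3197 62.8599] 17.3 z 0.07425725119325412
side
amber_cell_center 0.64 [253. 189.] [0.5373 0.2335 0.055 ]
amber_cell_center 0.64 [202. 254.] [ 0.4499 -0.0035  0.055 ]
amber_cell_center 0.56 [290. 271.] [ 0.6198 -0.0502  0.055 ]
amber_cell_center 0.55 [252. 195.] [0.5364 0.2075 0.055 ]
amber_cell_center 0.25 [321. 194.] [0.6974 0.2138 0.055 ]
light_path 0.89 [252. 187.] [0.5345 0.2415 0.055 ]
light_path 0.56 [252. 190.] [0.5356 0.2291 0.055 ]
amber 0.76 254 [196.7, 254.7] [[0.4282 0.0135 0.0064]
 [0.4405 0.019  0.0356]
 [0.4507 0.0357 0.0548]]
amber 0.62 157 [251.3, 182.5] [[0.5285 0.232  0.0421]
 [0.538  0.2372 0.0666]
 [0.5474 0.2565 0.0836]]
lamp 580 [0.5623 0.1512] [68.3761 78.5682] 21.6 z 0.07908347422509751
det 116 [0.493 0.324] [27.1504 53.2182] 13.4 z 0.07254773301784485
top
amber_cell_center 0.6 [301. 273.] [0.4349 0.0284 0.055 ]
amber_cell_center 0.44 [326. 190.] [ 0.618  -0.0258  0.055 ]
amber 0.56 107 [302.5, 270.5] [[0.4258 0.0164 0.0025]
 [0.4363 0.0274 0.0511]
 [0.4469 0.0371 0.056 ]]
lamp 1017 [0.5611 0.1537] [69.9993 74.8828] 17.0 z 0.07976855673563943
det 376 [0.4928 0.3266] [32.3845 53.877 ] 17.9 z 0.07369369757282014
```

View pics/p_wrist.png

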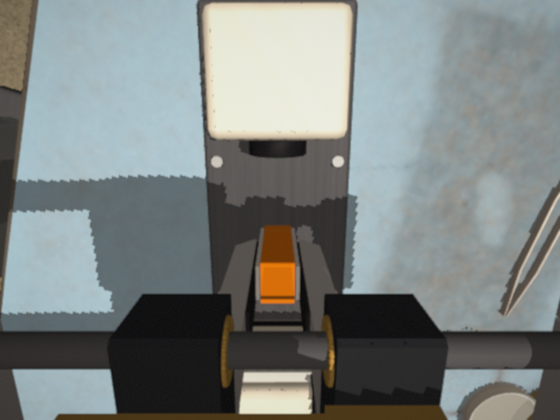

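View pics/p_side.png

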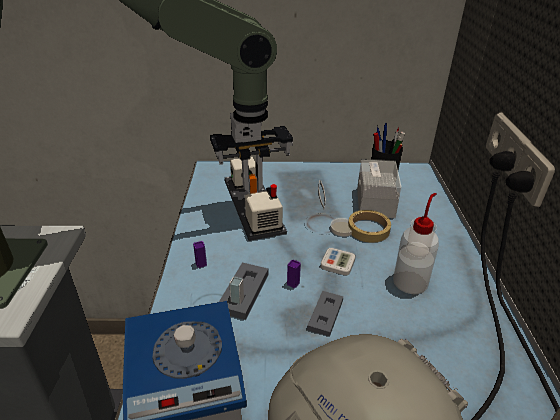

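The cell (wrist view at 277,265) is upright between the lamp and the detector, with its window facing the detector. I'll let it settle and measure once more.

Request:
{"api": "send_rows", "payload": {"motion": "0 0 0 0; 0 0 0 0; 0 0 0 0"}}

```text
clock: 13.48
position: [0.5353, 0.2445, 0.0614]
orientation: [180.0, -0.0, 106.9]
wrist_force: [-0.1, -0.2, -0.2]
opening: 0.02
finger_force: 10.0
```

```bash
python3 - <<'E'
from w import *; from go import go
go([.535,.2451,.0608],106.9)
c=cam('wrist'); P=cloud(c)
r=bot.regions_of('wrist','amber_cell')[0]; q=P[r['mask']]; t=q[q[:,2]>.076]
h,e=np.histogram(q[:,2],np.arange(.07,.09,.001)); print(h)
print('top',np.median(t,0)); r_=cv2.minAreaRect((t[:,:2]*1000).astype(np.float32)); print(r_)
f=q[(q[:,2]<.076)&(q[:,2]>.03)]; y=np.array([-np.sin(np.radians(16.9)),np.cos(np.radians(16.9))]); x=np.array([y[1],-y[0]])
L=np.array([.535,.2451]); print('window along beam',np.percentile((f[:,:2]-L)@y,[10,50,90]),'bottom z',f[:,2].min(),'top rect beam',(np.array(r_[0])/1000-L)@y,'x',(np.array(r_[0])/1000-L)@x)
rect(P,'det',.068,.080,(.42,.62,.29,.42))
E
```

```text
shift [ 0.0007 -0.0001  0.0006] turn 0.0 t 13.475 pos [0.5353 0.2445 0.0614] ori [180.   -0.  106.9] F [-0.1 -0.2 -0.2] open 0.02
[ 33  35  35  36  38  28  37  48 117 644 401 133 310 226  47   0   0   0
   0]
top [0.5344 0.2453 0.0802]
((524.9674072265625, 275.2021484375), (19.758316040039062, 85.1888198852539), 17.565425872802734)
window along beam [0.0082 0.0097 0.01  ] bottom z 0.030162068713637028 top rect beam 0.03171864126103474 x -0.0008485604661417154
det 20634 [0.5103 0.3272] [62.3601 62.6316] 16.8 z 0.07425815954293387
```

```bash
python3 -c "
from rig import bot
print(bot.sign_off())"
```

```text
the job is handed in; nothing more can be done
None
```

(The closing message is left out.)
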